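# Open the dowel-pin jar in the bench rack

## Task

Lower the tall square glass jar of brass pins upright into the free square well of the white bench rack (set it down, do not drop it), so that the well keeps it from turning, then unscrew its tight metal cap. Stop turning once the thread lets go, lift the cap straight up and finish while still holding it level just above the open mouth, a finger's width or two clear of the rim, with the jar standing in the well. Leave everything else on the bench in its place.

Things in the scene. Friction and masses are not known exactly. Their poses are not given: they have to be found in the camera images.
- jar_mid (a point): The jar's middle: clear glass, square body 58 x 58 mm, 68 mm high, brass pins inside; above it a sloping shoulder and round neck 42 mm across, rim 100 mm above the bottom. 0.25 to 0.5 kg. It stands on the bench, cap screwed on (104 mm in all). The point lies on its axis half-way up, 50 mm above the bottom, 50 mm below the rim. z up; x, y square to the flat sides.
- jar: The same jar; origin at the centre of its bottom, same axes. Its neck has two thread ribs; the two gaps between them, through which the cap's two lugs pass, lie about its +x and -x. When the jar stands in the well the walls let it turn about 6 degrees either way and then stop it; it may stand in any of the four quarter turns.
- cap_mid (a point): The jar's round metal screw cap, knurled, 57 mm across, 20 mm high, 40 g; the point lies on its axis half-way up, 10 mm below its flat top. Screwed on, it is 44 mm above the jar's middle point; the cap's lower edge is then 84 mm above the jar's bottom and 16 mm above the square body. z up; its two inner lugs lie along +x and -x. The jar may be carried by the cap.
- cap: The same cap; origin at the centre of its lower edge, same axes. Counterclockwise from above unscrews it; about 0.3 to 0.6 N m to start. Its x starts 34 to 44 degrees counterclockwise of the jar's x; the threads let go at 157 (113 to 123 degrees of turn); from there to 191 it lifts freely, then meets a stop. It rises under 2 mm on the way and need not be followed up.
- well (a point): Centre of the floor of the rack's free well: square, 63 x 63 mm, 28 mm deep, sides along this point's x and y, z up, floor 6 mm above the bench. The other well, 104 mm away along -y, holds the short square jar.
- rack: The white plastic rack block, screwed to the bench, 92 (x) x 212 (y) x 34 mm high; origin under its centre on the bench, two wells 52 mm either side of it along its y, the free one at +y.
- short_jar: Bystander: short square glass jar 58 x 58 mm, 55 mm high, with a metal cap, standing in the rack's other well; origin at its bottom centre.
- round_jar: Bystander: round glass jar 62 mm across, 82 mm high, with a metal cap; origin at its bottom centre.
- model_a: Bystander: horseshoe-shaped dental stone model with teeth, about 68 x 62 mm, 27 mm high; origin under its middle.
- model_b: Bystander: open horseshoe-shaped dental stone model, about 68 x 62 mm, 27 mm high; origin under its middle.
- dropper: Bystander: small amber dropper bottle 27 mm across, 72 mm high, between the jar and the rack; origin at its bottom centre.
- wax_knife: Bystander: thin wax knife 170 mm long, 12 mm thick, lying along x in front of the robot between the jar and the rack; origin near its middle on the bench.
- bowl: Bystander: grey-green rubber mixing bowl 120 mm across, 62 mm high; origin at its bottom centre.
- plaster_knife: Bystander: plaster spatula about 220 mm long, 11 mm thick, lying flat at the back; origin near its middle on the bench.
Mind the look-alikes: they are no part of the job. What is shaped like the cap but black or turquoise is not meant.

How it is judged:
By the outcome, as a careful person would: the job done as asked, in the order asked, and still so for the second after the job is handed in, while the arm keeps its last pose, push and grip.
It also fails if it takes over 51 s, if anything falls off the work surface, if the arm or the gripper's body presses on something with over 40 N, if the wrist force passes 120 N, or if a joint passes its speed limit or range.

## Robot

A 7-joint arm with a two-finger parallel gripper is mounted at the origin on the work surface. World frame = base frame: x ahead of the robot, y to its left, z up, the work surface at z = 0. Lengths are in mm, angles in rad, forces in N, time in s.
With the tool pointing down it reaches from about 400 to 875 mm from the base axis. Payload 4.4 kg.
Tool frame: the origin (TCP) lies at the very end of the fingers, on their centre line; the grasp point (between the pads) lies 19 mm behind it; z points along the fingers, y is the direction in which the jaws open and shut (so a half turn about z gives the same grasp; the last joint's range is limited). The gripper opens to 85 mm and grips with 20 to 120 N. Pads are 22 mm wide; open, the fingers measure 114 mm over their backs; the gripper's body (76 mm by 85 mm) begins 54 mm behind the grasp point. The pads swing forward as they close: fully open they stand 13 mm farther back than shut.
Start: joints at [-1.311, 0.628, 0.038, 1.517, -0.027, 0.996, -0.02], TCP at [208.02, 615.829, 231.313] pointing down, gripper open.
Joint ranges: [-3.06, 3.06], [-0.37, 2.12], [-1.25, 1.32], [0.18, 2.47], [-1.1, 4.24], [0.23, 1.98], [-2.94, 2.94]. Speed limits (rad/s): [2.57, 2.57, 3.14, 3.14, 3.14, 3.14, 3.14].

## Interface

Orientations are given as [roll, pitch, yaw] about the fixed x, y, z axes, in that order (R = Rz(yaw) Ry(pitch) Rx(roll)).
In Python, from cell import ctrl gives the robot as it stands.
- The arm moves only by the shell command python3 -m pendant 'ROWS'. ROWS is JSON, a list of rows, each a list of 7 numbers: the shift along the world's x, y, z in m, then the turn, a rotation vector about the world's x, y, z in rad, then the opening, from -1 (shut) to 1 (fully open). A call has 1 to 8 rows; each row is the pose to reach, as a shift and turn from the pose commanded when the call began; what a row does not reach only later rows make up. A row lasts 1/10 s, in which the tool goes at most 50 mm and 8.59 degrees, less where a joint would pass 70% of its speed; a pose out of reach is approached as far as the arm can. A call with a gripper value outside its range is refused whole. The fingers move at their own pace and stop on an object; the grip force is fixed at half the most. Time passes only in rows, so rows that repeat a pose let the fingers close. It gives the time, the measured TCP pose, the force and the opening at its end, in the units of the state.
- ctrl.read_state(): the state, without advancing time (a new reading comes with each control period).
- ctrl.get_image(name): name is "scene" or "top" or "wrist"; returns the picture (420x560x3 uint8, blue, green, red); there is no depth.
- ctrl.get_calibration(name): a dict with "fx", "fy", "cx", "cy" (pixels), "dist_coeffs" ([k1, k2, p1, p2, k3] as OpenCV has them; the pictures are not rectified), "R" (3x3) and "t" (3): a world point X has camera coordinates R X + t. Camera axes: x right, y down, z forward; pixel columns grow to the right and rows downward; lengths in mm; the calibration is good to about 2 mm. A picture is of the moment at which its call begins: read the wrist's pose just before it. get_calibration takes no time and is no camera call; for the wrist camera it gives the pose at the moment of the call.
- ctrl.finish_job(): hands the job in, once; it reports no verdict.
The state is a dict: "clock": time; "qpos": joint angles; "qd": joint speeds; "tau": joint torques, N m; "eef_pos": TCP position; "tool_rot": TCP orientation; "force": force on the tool from outside, world axes, zero at the start; "torque": the same for the moment, N m; "width": finger opening in mm.
Only numpy, scipy, OpenCV 4.12 (cv2) and the standard library are available. Lean on these libraries where they do the work, as an engineer would, in place of code of your own. Each camera call takes 0.05 s, during which the arm holds its last target. There are 200 camera calls.

## Working session

There is one attempt and no reset: what is moved stays moved. The work goes in short steps, Python scripts to look and compute and a shell command to move; the robot and the scene stay as the last step left them, time stands still between calls to the robot, and variables do not carry over. Pictures are saved under pics/ and viewed, about 8 in all and at most 12, crops included, and the job is handed in when it is done.

```bash
mkdir -p pics
cat > h.py <<'E'
import numpy as np,cv2
from cell import ctrl
def ray(name,px,cal=None):
    c=cal or ctrl.get_calibration(name)
    K=np.array([[c['fx'],0,c['cx']],[0,c['fy'],c['cy']],[0,0,1.]])
    n=cv2.undistortPoints(np.array(px,float).reshape(-1,1,2),K,np.array(c['dist_coeffs'],float))[:,0]
    R=np.array(c['R']);t=np.array(c['t'])
    d=np.c_[n,np.ones(len(n))]@R
    return -R.T@t,d
def onz(name,px,z,cal=None):
    o,d=ray(name,px,cal); return o+d*((z-o[2])/d[:,2:])
def proj(name,P,cal=None):
    c=cal or ctrl.get_calibration(name)
    K=np.array([[c['fx'],0,c['cx']],[0,c['fy'],c['cy']],[0,0,1.]])
    return cv2.projectPoints(np.array(P,float).reshape(-1,1,3),cv2.Rodrigues(np.array(c['R'],float))[0],np.array(c['t'],float),K,np.array(c['dist_coeffs'],float))[0][:,0]
E
python3 - <<'E'
from h import *
print(ctrl.read_state())
for n in('scene','top'):
    c=ctrl.get_calibration(n);print(n,c['fx'],(-np.array(c['R']).T@np.array(c['t'])).round(),np.array(c['R']).round(2).tolist())
    cv2.imwrite(f'pics/{n}0.png',ctrl.get_image(n))
E
```

```text
{'clock': 0.0, 'qpos': array([-1.31082545,  0.62934018,  0.03843073,  1.51837965, -0.02699507,
        0.99628255, -0.01998449]), 'qd': array([ 5.54799720e-04,  1.40621074e-03,  7.54991145e-04, -9.15051115e-04,
        1.45434891e-03, -9.87765595e-05, -1.22936795e-03]), 'tau': array([-2.45804167e-04, -5.63398683e+01,  1.22611944e+00, -1.93446761e+01,
        1.10528534e-02,  1.03238155e-02, -1.40090572e-05]), 'eef_pos': array([207.79308297, 615.23071274, 230.38900864]), 'tool_rot': array([-3.13970074e+00,  2.23608630e-05,  2.81584881e+00]), 'force': array([ 0.2546196 ,  0.02596025, -0.20565542]), 'torque': array([0.05077667, 0.01766244, 0.02976331]), 'width': 85.23239540908168}
scene 401.91661544502665 [1174.  285.  585.] [[-0.4, 0.92, 0.01], [0.56, 0.25, -0.79], [-0.73, -0.32, -0.61]]
top 443.3878835159935 [384.  19. 933.] [[0.01, -1.0, -0.0], [-0.98, -0.01, -0.2], [0.2, 0.01, -0.98]]
```

View pics/top0.png

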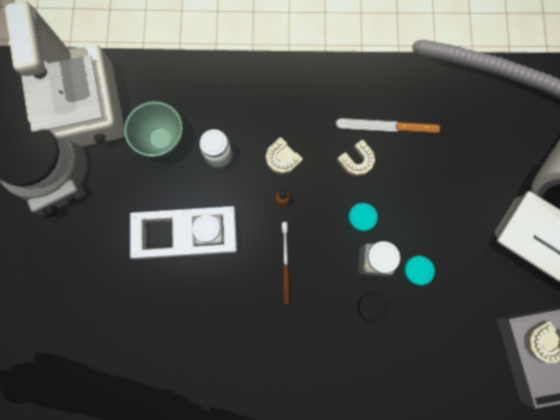

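View pics/scene0.png

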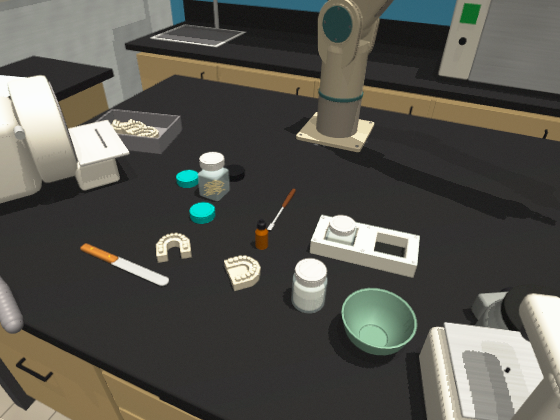

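The top view shows the white jar cap at about (384,257), the rack centre at (183,232), the free well at (158,233) and the dropper at (282,198). The knife lies along x at column ~286. In the scene view the jar stands at about (213,178) and the free well at (395,245).

Run:
```python
from h import *
im=cv2.imread('pics/top0.png');hsv=cv2.cvtColor(im,cv2.COLOR_BGR2HSV)
m=((hsv[...,2]>150)&(hsv[...,1]<60)).astype(np.uint8)
def comp(x,y):
    n,l,s,c=cv2.connectedComponentsWithStats(m);return (l==l[y,x]).astype(np.uint8)
k=comp(384,257);cn=max(cv2.findContours(k,0,2)[0],key=cv2.contourArea)
(x,y),r=cv2.minEnclosingCircle(cn);e=cv2.fitEllipse(cn);print('cap',x,y,r,e,onz('top',[[x,y],e[0]],104).round(1))
k=comp(138,215);cn=max(cv2.findContours(k,0,2)[0],key=cv2.contourArea)
b=cv2.boxPoints(cv2.minAreaRect(cn));P=onz('top',b,34);print('rack',b.round(),P.round(1),P.mean(0))
print([np.degrees(np.arctan2(*(P[(i+1)%4]-P[i])[[1,0]])).round(1) for i in range(4)],[np.linalg.norm(P[(i+1)%4]-P[i]).round(1) for i in range(4)])
for n,p,z in(('dropper',(282,198),36),('knife1',(284,225),6),('knife2',(286,300),6),('short',(206,229),60),('turq1',(363,216),20),('turq2',(420,270),20)):print(n,onz('top',[p],z).round())
```

```text
cap 381.13775634765625 258.2449035644531 18.35980987548828 ((382.5159606933594, 257.0722961425781), (31.050987243652344, 33.90138244628906), 89.06114959716797) [[ 459.4 -173.3  104. ]
 [ 461.6 -175.9  104. ]]
rack [[127. 212.]
 [233. 206.]
 [236. 251.]
 [130. 258.]] [[553.1 330.7  34. ]
 [570.5 112.4  34. ]
 [476.2 103.3  34. ]
 [459.7 317.2  34. ]] [514.88858459 215.91319937  34.        ]
[np.float64(-85.5), np.float64(-174.5), np.float64(94.4), np.float64(8.2)] [np.float64(219.0), np.float64(94.7), np.float64(214.6), np.float64(94.4)]
dropper [[587.  12.  36.]]
knife1 [[536.   7.   6.]]
knife2 [[380.   1.   6.]]
short [[517. 163.  60.]]
turq1 [[ 555. -158.   20.]]
turq2 [[ 444. -271.   20.]]
```

```bash
python3 -m pendant '[[0.03,-0.035,0,0,0,0,1],[0.06,-0.07,0,0,0,-0.1,1],[0.09,-0.105,0,0,0,-0.2,1],[0.12,-0.14,0,0,0,-0.3,1],[0.15,-0.175,0.01,0,0,-0.4,1],[0.18,-0.21,0.02,0,0,-0.5,1],[0.21,-0.245,0.03,0,0,-0.6,1],[0.24,-0.28,0.03,0,0,-0.7,1]]' && python3 -m pendant '[[0.02,-0.02,0,0,0,0,1],[0.04,-0.04,0,0,0,0,1],[0.055,-0.06,0,0,0,0,1],[0.055,-0.06,0,0,0,0,1],[0.055,-0.06,0,0,0,0,1]]'
python3 - <<'E'
from h import *
s=ctrl.read_state();print(s['qpos'].round(2),s['eef_pos'],s['tool_rot']);c=ctrl.get_calibration('wrist')
im=ctrl.get_image('wrist');cv2.imwrite('pics/w1.png',im);import pickle;pickle.dump(c,open('w1.pkl','wb'))
print((-np.array(c['R']).T@np.array(c['t'])).round(),np.array(c['R']).round(2).tolist(),c['fx'])
E
```

```text
clock: 0.9
eef_pos: [449.6, 334.7, 262.5]
tool_rot: [3.139, -0.0, 2.112]
force: [0.1, -0.4, -0.2]
width: 85.6
clock: 1.4
eef_pos: [502.8, 275.6, 261.0]
tool_rot: [-3.141, -0.001, 2.115]
force: [-0.4, -0.2, 0.1]
width: 85.5
[-0.72  0.5   0.25  1.7  -0.15  0.96  0.14] [502.80833217 275.60949623 260.96619986] [-3.14080618e+00 -5.31526573e-04  2.11456190e+00]
[459. 348. 405.] [[0.86, 0.52, -0.0], [0.49, -0.81, 0.33], [0.17, -0.28, -0.95]] 352.28414151788894
```

View pics/w1.png

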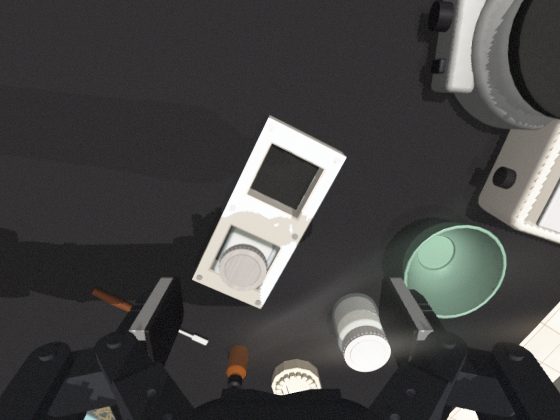

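The wrist view shows the rack with outer corners near (270,116), (346,157), (262,308) and (193,279). The free well is centred at about (286,178).

```bash
cat > rackm.py <<'E'
from h import *
import pickle
c=pickle.load(open('w1.pkl','rb'));g=cv2.imread('pics/w1.png')
hsv=cv2.cvtColor(g,cv2.COLOR_BGR2HSV)
m=((hsv[...,2]>105)&(hsv[...,1]<70)).astype(np.uint8)
n,l,s,_=cv2.connectedComponentsWithStats(m);k=(l==l[133,290]).astype(np.uint8)
cs,hi=cv2.findContours(k,cv2.RETR_CCOMP,2)
o=max(cs,key=cv2.contourArea)
h=cv2.approxPolyDP(cv2.convexHull(o),8,True)[:,0];P=onz('w',h,34,c);print(h.tolist(),P.round(1).tolist())
d=lambda P:print('mean',P.mean(0).round(1),[(np.degrees(np.arctan2(*(P[(i+1)%4]-P[i])[[1,0]])).round(1),np.linalg.norm(P[(i+1)%4]-P[i]).round(1)) for i in range(4)])
if len(P)==4:d(P)
for q in cs:
    if cv2.pointPolygonTest(q,(286,178),False)>0 and cv2.contourArea(q)<6000:
        h=cv2.approxPolyDP(cv2.convexHull(q),6,True)[:,0];print('well',h.tolist());d(onz('w',h,34,c))
E
python3 rackm.py
```

```text
[[270, 115], [346, 158], [258, 308], [192, 278]] [[463.1, 319.0, 34.0], [555.1, 322.6, 34.0], [568.7, 111.2, 34.0], [479.4, 106.5, 34.0]]
mean [516.6 214.8  34. ] [(np.float64(2.2), np.float64(92.1)), (np.float64(-86.3), np.float64(211.9)), (np.float64(-177.0), np.float64(89.4)), (np.float64(94.4), np.float64(213.1))]
well [[272, 143], [319, 167], [296, 210], [250, 188]]
mean [510.  270.2  34. ] [(np.float64(4.1), np.float64(56.4)), (np.float64(-85.0), np.float64(54.4)), (np.float64(-175.5), np.float64(56.7)), (np.float64(94.7), np.float64(54.8))]
```

```bash
python3 -m pendant '[[-0.005,-0.045,0,0,0,0,1],[-0.01,-0.09,0,0,0,-0.1,1],[-0.015,-0.135,0,0,0,-0.2,1],[-0.02,-0.18,0,0,0,-0.3,1],[-0.025,-0.225,0,0,0,-0.4,1],[-0.03,-0.27,0,0,0,-0.5,1],[-0.035,-0.315,0,0,0,-0.6,1],[-0.04,-0.36,0,0,0,-0.7,1]]' && python3 -m pendant '[[0,-0.04,0,0,0,-0.1,1],[0,-0.065,0,0,0,-0.2,1],[0,-0.09,0,0,0,-0.3,1],[0,-0.09,0,0,0,-0.4,1],[0,-0.09,0,0,0,-0.4,1],[0,-0.09,0,0,0,-0.4,1]]'
python3 - <<'E'
from h import *
s=ctrl.read_state();print(s['qpos'].round(2),s['eef_pos'],s['tool_rot']);c=ctrl.get_calibration('wrist')
im=ctrl.get_image('wrist');cv2.imwrite('pics/w2.png',im);import pickle;pickle.dump(c,open('w2.pkl','wb'))
E
```

```text
clock: 2.25
eef_pos: [462.8, -84.0, 261.4]
tool_rot: [3.141, -0.001, 1.415]
force: [1.0, -0.1, -0.1]
width: 85.4
clock: 2.85
eef_pos: [463.3, -172.5, 261.1]
tool_rot: [-3.141, -0.001, 1.021]
force: [0.6, -0.4, -0.5]
width: 85.5
[-0.13  0.42  0.61  1.91 -0.31  0.9   0.08] [ 463.31867619 -172.45685095  261.06041617] [-3.14071284e+00 -6.23973886e-04  1.02071625e+00]
```

View pics/w2.png

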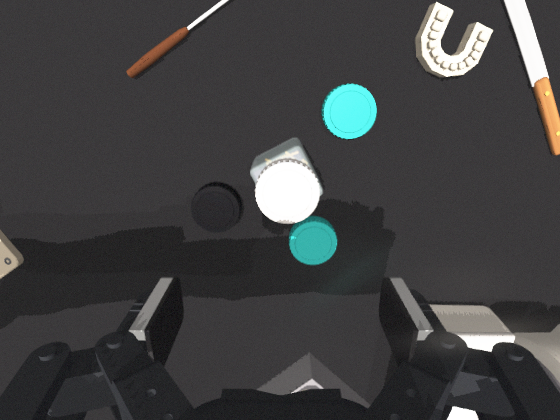

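The second wrist view shows the cap at about (287,191). The jar body peeks out behind it with corners near (252,172), (296,140) and (322,185). Turquoise discs lie at (350,110) and (313,240).

```bash
python3 - <<'E'
from h import *
import pickle
c=pickle.load(open('w2.pkl','rb'));im=cv2.imread('pics/w2.png')
m=(im.min(2)>180).astype(np.uint8)
n,l,s,_=cv2.connectedComponentsWithStats(m);k=(l==l[191,287]).astype(np.uint8)
cn=max(cv2.findContours(k,0,2)[0],key=cv2.contourArea);e=cv2.fitEllipse(cn);print(e,onz('w',[e[0]],104,c), e[1][0]/57)
p=onz('w',cn[:,0],104,c)[:,:2].astype(np.float32);print(cv2.minEnclosingCircle(p))
crop=im[115:240,225:350];cl=cv2.convertScaleAbs(crop,alpha=1.3,beta=20);cv2.imwrite('pics/w2c.png',cv2.resize(cl,(600,600),interpolation=2))
E
sed -i "s/>105/>150/" rackm.py; python3 rackm.py
```

```text
((286.07098388671875, 187.27166748046875), (65.45314025878906, 72.59952545166016), 170.60433959960938) [[ 466.68902859 -174.71775716  104.        ]] 1.148300706294545
((468.5532531738281, -174.26126098632812), 35.24817657470703)
[[271, 116], [346, 157], [259, 308], [192, 278]] [[464.5, 318.7, 34.0], [554.5, 323.5, 34.0], [569.7, 111.8, 34.0], [479.4, 106.5, 34.0]]
mean [517.  215.1  34. ] [(np.float64(3.1), np.float64(90.1)), (np.float64(-85.9), np.float64(212.2)), (np.float64(-176.6), np.float64(90.5)), (np.float64(94.0), np.float64(212.7))]
well [[271, 143], [323, 169], [297, 217], [249, 188]]
mean [512.1 268.4  34. ] [(np.float64(4.6), np.float64(62.2)), (np.float64(-85.1), np.float64(61.4)), (np.float64(178.6), np.float64(62.8)), (np.float64(94.7), np.float64(54.8))]
```

View pics/w2c.png

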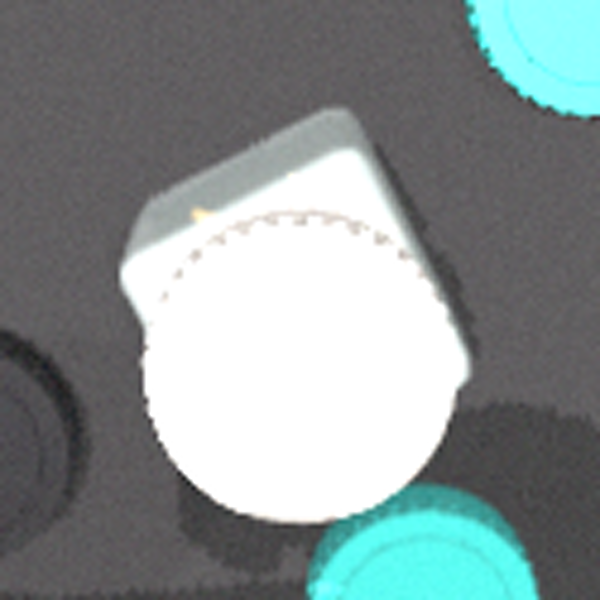

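The crop shows the cap circle centred at crop (300,365) with radius 157. The body-top edges run (150,255)→(335,158) and (370,165)→(462,355).

Run:
```python
from h import *
import pickle
c=pickle.load(open('w2.pkl','rb'))
f=lambda P:np.array(P)/4.8+[225,115]-0.4
print(onz('w',f([[300,365]]),103,c), 157/4.8)
a=onz('w',f([[143,365],[458,365],[300,522]]),103,c);print(a.round(1))
C=onz('w',f([[300,365]]),103,c)[0,:2]
for A in([[150,255],[335,158]],[[370,165],[462,355]]):
    P=onz('w',f(A),68,c)[:,:2];d=P[1]-P[0];n=np.array([-d[1],d[0]])/np.linalg.norm(d)
    print(P.round(1),'ang',np.degrees(np.arctan2(d[1],d[0])),'dist',(C-P[0])@n)
# top cam, scene checks
P=[[466,-175,104]];print(proj('top',P),proj('scene',P))
```

```text
[[ 465.72119516 -178.10805613  103.        ]] 32.708333333333336
[[ 440.8 -162.9  103. ]
 [ 490.8 -193.4  103. ]
 [ 449.5 -204.9  103. ]]
[[ 447.  -151.3]
 [ 489.1 -154. ]] ang -3.6283301577588243 dist -25.572093255427347
[[ 494.4 -158.8]
 [ 490.6 -202.8]] ang -94.84079737745893 dist -26.917798478647985
[[381.95885168 254.71150321]] [[213.01613067 157.66929063]]
```

```bash
python3 -m pendant '[[0.002,-0.005,-0.02,0,0,-0.1,1],[0.002,-0.005,-0.05,0,0,-0.2,1],[0.002,-0.005,-0.09,0,0,-0.27,1],[0.002,-0.005,-0.13,0,0,-0.27,1],[0.002,-0.005,-0.16,0,0,-0.27,1],[0.002,-0.005,-0.18,0,0,-0.27,1],[0.002,-0.005,-0.19,0,0,-0.27,1],[0.002,-0.005,-0.19,0,0,-0.27,1]]' && python3 -m pendant '[[0,0,0,0,0,0,-1],[0,0,0,0,0,0,-1],[0,0,0,0,0,0,-1],[0,0,0,0,0,0,-1],[0,0,0,0,0,0,-1],[0,0,0,0,0,0,-1],[0,0,0,0,0,0,-1],[0,0,0,0,0,0,-1]]'
python3 - <<'E'
from h import *
s=ctrl.read_state();print(s['qpos'].round(2),s['eef_pos'],s['tool_rot'],s['torque'])
cv2.imwrite('pics/s3.png',cv2.resize(ctrl.get_image('scene')[60:270,100:380],None,fx=2.5,fy=2.5))
E
```

```text
clock: 3.7
eef_pos: [464.6, -178.3, 70.5]
tool_rot: [-3.14, 0.0, 0.747]
force: [-0.6, -0.3, 0.7]
width: 85.1
clock: 4.5
eef_pos: [466.0, -179.4, 72.9]
tool_rot: [3.139, -0.002, 0.746]
force: [-1.8, 0.2, 6.2]
width: 56.8
[ 0.03  0.72  0.42  2.08 -0.63  0.48  0.11] [ 466.01671748 -179.36938171   72.93642364] [ 3.13928090e+00 -1.81976888e-03  7.46029921e-01] [0.10039233 0.1911399  0.03015994]
```

View pics/s3.png

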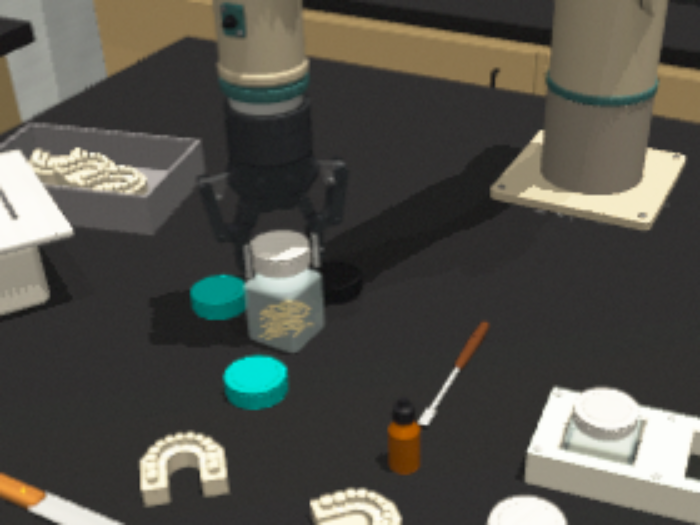

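```bash
python3 -m pendant '[[0,0,0.01,0,0,0,-1],[0,0,0.03,0,0,0,-1],[0,0,0.06,0,0,0,-1],[0.002,0.02,0.08,0,0,0,-1],[0.005,0.05,0.09,0,0,0,-1],[0.009,0.09,0.09,0,0,0,-1],[0.013,0.13,0.09,0,0,0.04,-1],[0.017,0.17,0.09,0,0,0.08,-1]]' && python3 -m pendant '[[0.004,0.04,0,0,0,0.04,-1],[0.008,0.08,0,0,0,0.07,-1],[0.013,0.13,0,0,0,0.07,-1],[0.018,0.18,0,0,0,0.07,-1],[0.022,0.22,0,0,0,0.07,-1],[0.026,0.255,0,0,0,0.07,-1],[0.029,0.275,0,0,0,0.07,-1],[0.029,0.275,0,0,0,0.07,-1]]' && python3 -m pendant '[[0,0,0,0,0,0,-1],[0,0,0,0,0,0,-1],[0,0,0,0,0,0,-1]]'
python3 - <<'E'
from h import *
s=ctrl.read_state();print(s['qpos'].round(2),s['eef_pos'],s['tool_rot'],s['force'],s['torque']);c=ctrl.get_calibration('wrist')
im=ctrl.get_image('wrist');cv2.imwrite('pics/w4.png',im);import pickle;pickle.dump(c,open('w4.pkl','wb'))
t=ctrl.get_image('top');cv2.imwrite('pics/t4.png',t);S=ctrl.get_image('scene');cv2.imwrite('pics/s4.png',S)
w=cv2.resize(S[100:310,250:450],(800,600)) 
cv2.imwrite('pics/c4.png',np.hstack([cv2.resize(im,(480,360)),cv2.resize(S[130:310,290:450],(320,360))]))
E
```

```text
clock: 5.35
eef_pos: [481.7, -7.4, 162.2]
tool_rot: [-3.142, -0.001, 0.827]
force: [0.3, 0.5, -4.8]
width: 56.8
clock: 6.15
eef_pos: [510.1, 270.8, 161.4]
tool_rot: [-3.14, -0.002, 0.903]
force: [-0.5, 0.0, -4.3]
width: 56.2
clock: 6.45
eef_pos: [511.0, 264.3, 161.6]
tool_rot: [3.141, 0.0, 0.894]
force: [0.3, -0.3, -5.7]
width: 56.3
[-0.91  0.69  0.61  1.81 -0.53  0.81 -0.7 ] [511.0073968  264.34550199 161.64059554] [3.14139816e+00 4.19860670e-04 8.93614818e-01] [ 0.2829315  -0.26082574 -5.74281355] [-0.01086096 -0.02093929  0.01797659]
```

View pics/c4.png

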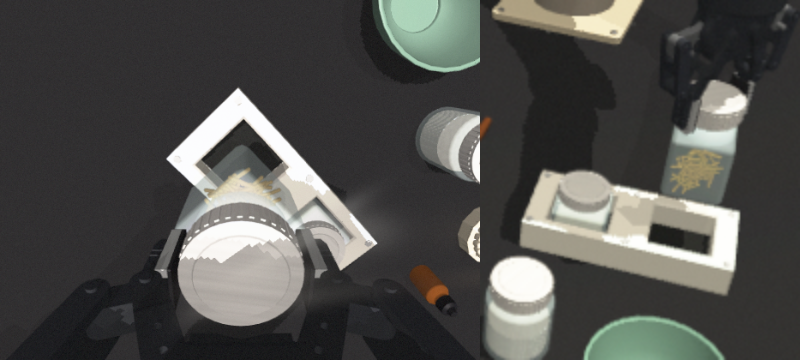

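The wrist view shows the jar hanging from the cap with the well behind and below it; rack corners are near full-res (278,103), (194,184) and (439,283). The scene crop shows the jar upright beside and above the well.

Run:
```python
from h import *
import pickle
c=pickle.load(open('w4.pkl','rb'));im=cv2.imread('pics/w4.png')
a=proj('w',[[511,264.3,192.6]],c);print('TCP axis at cap top ->px',a)
# cap top circle of r28 projected
th=np.linspace(0,2*np.pi,60);C=np.c_[511+28.5*np.cos(th),264.3+28.5*np.sin(th),0*th+192.6]
d=im.copy();cv2.polylines(d,[proj('w',C,c).round().astype(int)],True,(0,0,255))
def sq(cx,cy,z,s,ang,col):
    a=np.radians(ang);R=np.array([[np.cos(a),-np.sin(a)],[np.sin(a),np.cos(a)]])
    Q=np.array([[-s,-s],[s,-s],[s,s],[-s,s]])@R.T+[cx,cy];cv2.polylines(d,[proj('w',np.c_[Q,[z]*4],c).round().astype(int)],True,col)
sq(511,264.3,162-73,29,4.2,(0,255,0));sq(511,264.3,162-73+68,29,4.2,(0,255,0))
sq(512,268,34,31.5,4.5,(255,0,255))
cv2.imwrite('pics/w4d.png',cv2.resize(d[90:410,160:460],(750,600+0)[::1] if 0 else (562,600),interpolation=2))
```

```text
TCP axis at cap top ->px [[281.71632958 319.43592063]]
```

View pics/w4d.png

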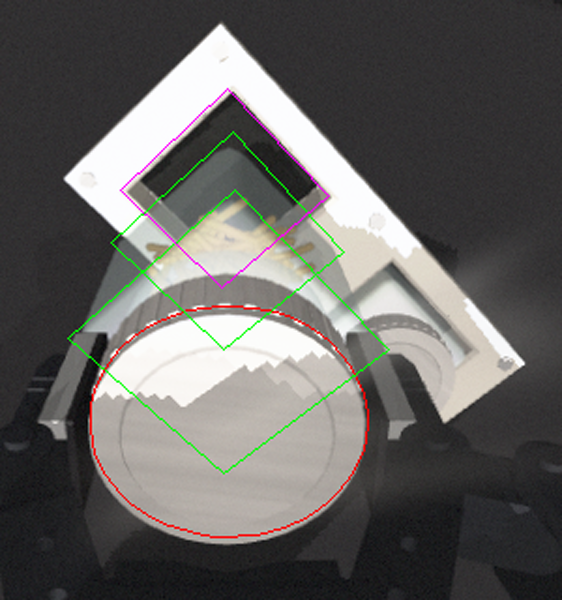

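The overlay shows the cap top matching the TCP axis within about 1 mm. The true upper-left edge of the well lies slightly inside my predicted outline, so I'll measure the edges numerically.

```bash
cat > edges.py <<'E'
from h import *
import pickle
from scipy.ndimage import map_coordinates,gaussian_filter
def run(tag,ctr,ang,edges,zs=34):
    c=pickle.load(open(tag+'.pkl','rb'));g=gaussian_filter(cv2.imread(f'pics/{tag}.png').min(2).astype(float),.7)
    a=np.radians(ang);X=np.array([np.cos(a),np.sin(a)]);Y=np.array([-X[1],X[0]])
    for nm,ax,off,lo,hi,s in edges:   # ax: normal axis; s: sign of brightness change along +normal
        N,T=(X,Y) if ax=='x' else (Y,X);pts=[]
        for t in np.linspace(lo,hi,15):
            u=np.arange(-7,7.01,.25);P=np.array(ctr)+T*t+N*(off+u)[:,None]
            px=proj('w',np.c_[P,u*0+zs],c);v=map_coordinates(g,[px[:,1],px[:,0]],order=1)
            d=np.gradient(v)*s;i=d.argmax();
            if d[i]>3:pts.append((t,off+u[i]))
        p=np.array(pts)
        if len(p)<5: print(nm,'few');continue
        k=np.polyfit(p[:,0],p[:,1],1);r=np.abs(p[:,1]-np.polyval(k,p[:,0]));p=p[r<=np.median(r)*2.5+.2];k=np.polyfit(p[:,0],p[:,1],1)
        print(nm,len(p),'off %.1f'%np.median(p[:,1]),'nominal',off,'ang err %.1f'%np.degrees(k[0]*(-1 if ax=='x' else 1)),'sd %.2f'%np.std(p[:,1]-np.polyval(k,p[:,0])))
E
python3 - <<'E'
from edges import *
ctr=(512,268);ctrw=ctr
E=[('well -x','x',-31.5,-15,25,-1),('well +x','x',31.5,-15,25,1),('well +y','y',31.5,-25,25,1),('well -y','y',-31.5,-25,25,-1),('rack +y','y',54,-40,40,-1),('rack -x','x',-46,-20,45,1),('rack +x','x',46,-140,45,-1)]
for t in('w1','w4'):print(t);run(t,ctr,4.5,E)
E
```

```text
w1
well -x 15 off -30.8 nominal -31.5 ang err -0.0 sd 0.14
well +x 15 off 31.8 nominal 31.5 ang err -0.0 sd 0.08
well +y 15 off 29.8 nominal 31.5 ang err -0.3 sd 0.16
well -y 13 off -32.5 nominal -31.5 ang err -3.6 sd 1.88
rack +y 15 off 52.8 nominal 54 ang err 0.3 sd 0.16
rack -x 15 off -45.8 nominal -46 ang err 0.1 sd 0.10
rack +x 15 off 47.2 nominal 46 ang err 0.1 sd 0.17
w4
well -x 10 off -30.5 nominal -31.5 ang err -0.5 sd 0.14
well +x 13 off 32.2 nominal 31.5 ang err 0.0 sd 0.00
well +y 15 off 29.2 nominal 31.5 ang err -0.1 sd 0.10
well -y 8 off -33.8 nominal -31.5 ang err 28.1 sd 3.45
rack +y 15 off 52.2 nominal 54 ang err 0.0 sd 0.00
rack -x 12 off -46.0 nominal -46 ang err 0.4 sd 0.06
rack +x 15 off 47.2 nominal 46 ang err 0.1 sd 0.11
```

```bash
python3 -m pendant '[[0.001,0.001,-0.02,0,0,0,-1],[0.002,0.002,-0.04,0,0,0,-1],[0.002,0.002,-0.05,0,0,0,-1],[0.002,0.002,-0.05,0,0,0,-1],[0.002,0.002,-0.05,0,0,0,-1],[0.002,0.002,-0.05,0,0,0,-1]]'
python3 - <<'E'
from h import *
import pickle
s=ctrl.read_state();print(s['eef_pos'],s['tool_rot'])
c=ctrl.get_calibration('wrist');cv2.imwrite('pics/w5.png',ctrl.get_image('wrist'));pickle.dump(c,open('w5.pkl','wb'))
from edges import run
run('w5',(512.75,266.1),4.5,[('well -x','x',-31.5,0,25,-1),('well +x','x',31.5,0,25,1),('well +y','y',31.5,-25,25,1),('rack +y','y',54,-40,40,-1),('rack +x','x',46,-100,45,-1),('rack -x','x',-46,-10,45,1)])
E
```

```text
clock: 7.2
eef_pos: [513.8, 267.9, 112.3]
tool_rot: [3.141, -0.002, 0.896]
force: [0.7, -0.6, -3.5]
width: 55.9
[513.78501616 267.88595421 112.25856736] [ 3.14076226e+00 -1.56137907e-03  8.95515317e-01]
well -x 7 off -31.0 nominal -31.5 ang err 0.0 sd 0.00
well +x 15 off 31.8 nominal 31.5 ang err 0.3 sd 0.08
well +y 15 off 31.2 nominal 31.5 ang err -0.1 sd 0.08
rack +y 15 off 54.0 nominal 54 ang err -0.0 sd 0.08
rack +x 15 off 46.5 nominal 46 ang err 0.0 sd 0.12
rack -x 11 off -46.5 nominal -46 ang err -0.2 sd 0.09
```

```bash
python3 -m pendant '[[-0.001,-0.0015,0,0,0,0,-1],[-0.001,-0.0015,0,0,0,0,-1]]'; python3 -m pendant '[[0,0,-0.004,0,0,0,-1]]';python3 -m pendant '[[0,0,-0.002,0,0,0,-1]]'; python3 -m pendant '[[0,0,0,0,0,0,-1]]'
```

```text
clock: 7.45
eef_pos: [512.0, 266.2, 111.8]
tool_rot: [3.141, -0.0, 0.896]
force: [0.1, -0.4, -4.8]
width: 56.3
clock: 7.55
eef_pos: [512.5, 266.5, 107.9]
tool_rot: [3.141, -0.001, 0.896]
force: [0.5, 0.2, -4.5]
width: 56.2
clock: 7.65
eef_pos: [511.9, 266.4, 105.0]
tool_rot: [-3.141, -0.0, 0.896]
force: [0.4, -0.3, -3.7]
width: 56.4
clock: 7.75
eef_pos: [511.9, 266.3, 104.9]
tool_rot: [-3.141, 0.0, 0.896]
force: [0.5, -0.7, -4.6]
width: 56.3
```

```bash
python3 -m pendant '[[0.0008,-0.0003,-0.002,0,0,0,-1],[0.0008,-0.0003,-0.004,0,0,0,-1],[0.0008,-0.0003,-0.006,0,0,0,-1]]'; python3 -m pendant '[[0,0,-0.003,0,0,0,-1],[0,0,-0.006,0,0,0,-1]]'
```

```text
clock: 8.05
eef_pos: [512.8, 266.0, 99.1]
tool_rot: [-3.142, 0.0, 0.896]
force: [-0.4, -0.4, -3.9]
width: 56.2
clock: 8.25
eef_pos: [512.8, 266.1, 93.0]
tool_rot: [-3.142, 0.0, 0.896]
force: [0.4, 0.5, -5.5]
width: 56.3
```

Entering freely (bottom ≈ z 20, no contact). Continue slowly to the floor.

```bash
python3 -m pendant '[[0,0,-0.003,0,0,0,-1],[0,0,-0.006,0,0,0,-1],[0,0,-0.009,0,0,0,-1]]'; python3 -m pendant '[[0,0,-0.0015,0,0,0,-1],[0,0,-0.003,0,0,0,-1]]';python3 -m pendant '[[0,0,-0.001,0,0,0,-1],[0,0,-0.002,0,0,0,-1]]';python3 -m pendant '[[0,0,-0.001,0,0,0,-1],[0,0,-0.001,0,0,0,-1]]'
```

```text
clock: 8.55
eef_pos: [512.8, 266.0, 84.0]
tool_rot: [-3.142, 0.0, 0.896]
force: [-0.4, 0.5, -3.6]
width: 56.1
clock: 8.75
eef_pos: [512.8, 266.0, 81.1]
tool_rot: [3.142, 0.0, 0.896]
force: [-0.4, 0.5, -4.4]
width: 56.5
clock: 8.95
eef_pos: [512.9, 266.1, 79.3]
tool_rot: [3.142, -0.0, 0.896]
force: [-1.1, 0.1, -1.4]
width: 56.2
clock: 9.15
eef_pos: [512.9, 266.2, 79.1]
tool_rot: [-3.141, -0.001, 0.896]
force: [-1.4, -0.1, 3.7]
width: 56.4
```

```bash
python3 -m pendant '[[0,0,0,0,0,0.1,-1],[0,0,0,0,0,0.2,-1],[0,0,0,0,0,0.3,-1],[0,0,0,0,0,0.4,-1],[0,0,0,0,0,0.5,-1],[0,0,0,0,0,0.6,-1],[0,0,0,0,0,0.7,-1],[0,0,0,0,0,0.8,-1]]'
python3 - <<'E'
from h import *
s=ctrl.read_state();print(s['qpos'].round(2),s['torque'].round(2))
S=ctrl.get_image('scene');cv2.imwrite('pics/s6.png',cv2.resize(S[170:310,290:450],(640,560),interpolation=2))
E
```

```text
clock: 9.95
eef_pos: [514.0, 266.3, 79.4]
tool_rot: [3.139, -0.001, 1.698]
force: [-0.3, -0.0, 5.0]
width: 56.5
[-0.72  0.75  0.3   1.85 -0.37  0.59 -0.05] [ 0.02  0.17 -0.38]
```

View pics/s6.png

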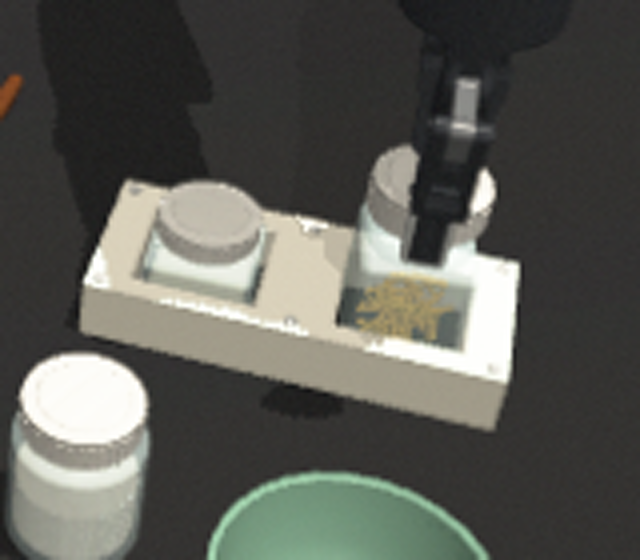

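The crop shows the jar upright in the free well with its lower body below the rack top. The fingers hold the cap, and the thread resists at about 0.38 N m.

```bash
T='from cell import ctrl;s=ctrl.read_state();print(s["torque"].round(2),s["tool_rot"].round(3)[2],s["force"].round(1),s["qpos"].round(2)[[4,6]])'
python3 -m pendant '[[0,0,0,0,0,0.14,-1],[0,0,0,0,0,0.28,-1],[0,0,0,0,0,0.42,-1],[0,0,0,0,0,0.56,-1],[0,0,0,0,0,0.7,-1],[0,0,0,0,0,0.84,-1],[0,0,0,0,0,0.98,-1],[0,0,0,0,0,1.08,-1]]'; python3 -c "$T"
python3 -m pendant '[[0,0,0,0,0,0.09,-1]]' >/dev/null; python3 -c "$T"
python3 -m pendant '[[0,0,0,0,0,0.09,-1]]' >/dev/null; python3 -c "$T"
python3 -m pendant '[[0,0,0,0,0,0.09,-1]]' >/dev/null; python3 -c "$T"
```

```text
clock: 10.8
eef_pos: [513.9, 266.7, 80.2]
tool_rot: [3.139, 0.002, 2.778]
force: [-2.8, -0.1, 10.4]
width: 56.5
[ 0.02  0.57 -0.21] 2.778 [-2.8 -0.1 10.4] [-0.01  0.69]
[-0.06  0.56 -0.18] 2.867 [-3.2 -0.5 10.6] [0.02 0.75]
[ 0.02  0.61 -0.21] 2.957 [-3.5  0.3 11.9] [0.05 0.81]
[ 0.03  0.62 -0.17] 3.047 [-3.6 -0.3 11.5] [0.08 0.88]
```

```bash
T='from cell import ctrl;s=ctrl.read_state();print(s["torque"].round(2),s["tool_rot"].round(3)[2],s["eef_pos"].round(1),s["force"].round(1))'
python3 -m pendant '[[0,0,0.0015,0,0,0.07,-1]]' >/dev/null; python3 -c "$T"
python3 -m pendant '[[0,0,0.001,0,0,0.07,-1]]' >/dev/null; python3 -c "$T"
python3 -m pendant '[[0,0,0,0,0,0.07,-1]]' >/dev/null; python3 -c "$T"
python3 -m pendant '[[0,0,0,0,0,0.06,-1]]' >/dev/null; python3 -c "$T"
```

```text
[ 0.03  0.02 -0.01] 3.117 [513.4 266.3  80.7] [ 0.4 -0.5 -0.5]
[-0.01 -0.02 -0.05] -3.097 [513.4 266.1  81.3] [ 1.  -0.4 -0.5]
[0.08 0.07 0.01] -3.027 [513.3 266.   81.2] [-0.1  0.2 -0.1]
[ 0.08  0.05 -0.01] -2.967 [513.3 265.9  81. ] [-0.7  0.5 -1.1]
```

```bash
python3 -m pendant '[[0,0,0.002,0,0,0,-1],[0,0,0.004,0,0,0,-1]]' && python3 -m pendant '[[0,0,0.004,0,0,0,-1],[0,0,0.01,0,0,0,-1]]' && python3 -m pendant '[[0,0,0.006,0,0,0,-1],[0,0,0.012,0,0,0,-1],[0,0,0.018,0,0,0,-1],[0,0,0.021,0,0,0,-1],[0,0,0.021,0,0,0,-1],[0,0,0.021,0,0,0,-1]]'
python3 - <<'E'
from h import *
S=ctrl.get_image('scene');cv2.imwrite('pics/s7.png',cv2.resize(S[60:340,80:450],(740,560),interpolation=2))
t=ctrl.get_image('top');d=cv2.absdiff(t,cv2.imread('pics/top0.png')).max(2);cv2.imwrite('pics/t7.png',t)
E
```

```text
clock: 11.7
eef_pos: [513.2, 265.8, 85.0]
tool_rot: [-3.141, 0.0, -2.97]
force: [0.2, 0.3, -0.8]
width: 56.6
clock: 11.9
eef_pos: [512.8, 265.9, 95.1]
tool_rot: [-3.141, -0.0, -2.968]
force: [-0.6, -0.3, -1.2]
width: 56.3
clock: 12.5
eef_pos: [512.8, 266.0, 115.8]
tool_rot: [-3.142, -0.0, -2.968]
force: [-1.1, 0.6, -0.8]
width: 56.3
```

View pics/s7.png

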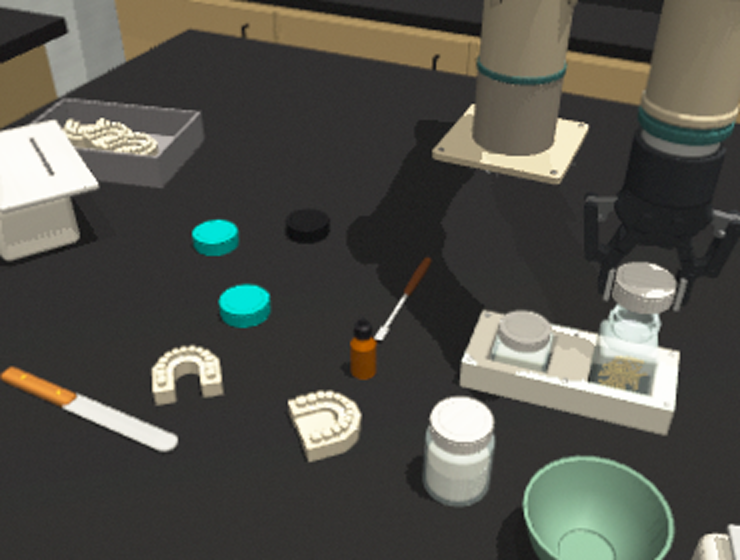

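The cap is held level above the open mouth, with a visible gap. The jar stands in the well, and everything else is in place.

```bash
python3 -c "
from cell import ctrl
s=ctrl.read_state();print(s['clock'],s['eef_pos'],s['width']);print(ctrl.finish_job())"
```

```text
12.6 [512.61253197 265.86479098 115.50170484] 56.44810276597237
the job is handed in; nothing more can be done
None
```

The job is handed in at 12.6 s: the jar stands in the free well and the arm holds its cap level above the open mouth.

- **Placing:** I carried the jar by its cap and lowered it into the well in small steps. There was no contact force until it touched the floor gently, at about 4 N.
- **Unscrewing:** The thread resisted at about 0.4 N m. The turning torque fell to about zero at roughly 127° of turn, right after I raised the tool 1.5 mm to ease a push of about 11 N. To cover the jar's play in the well, I went on turning to about 139° in all, still with no torque.
- **Lifting:** I lifted the cap straight up. The force stayed at about 1 N, which is the cap alone.

**Last checks:** The cap is level, with its lower edge about 21 mm above the rim (worked out from the tool height, not measured directly). The final scene picture shows the jar upright in the well and the other things where they were. The last top picture was only saved, so the other things were checked by eye from the scene camera alone. None of the checks failed. Two earlier estimates of the cap's centre differed by about 1 mm, which did not affect the fit.

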